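# Swap-meet board: sweep off the loose chips and turn the handhelds screen up

## Task

Sweep all the loose chips off the sales board into the tray at its end with the scraper block, never touching the chips with the gripper's fingers, and stand the block back on its rest. Then turn every handheld over so that it lies screen up (the sloping fence is there to push them up against and tip them over from), and draw each back on the board until it lies flat at least 6 cm clear of the fence, without letting one drop off the board or shifting the jar or the mug.

Things in the scene. Friction and masses are not known exactly. Their poses are not given: they have to be found in the camera images.
- board: Plywood sales board fixed on the table, slightly turned, top 40 mm above the table. Origin: at table level under the middle of the fence's foot; x away from the robot, square to the fence, y along the fence, z up. Top spans x -245 to 60, y -240 to 240 mm. Chips lie in the strip x -64 to -2 mm, handhelds in lanes y about -125, 0, 125 mm, centred near x -130 mm.
- fence_edge (a point): Middle of the upper edge of the board's fence: a 6 mm aluminium sheet, 440 mm along the board's y, rising from the board's top at the board's x = 0 and leaning away from the robot at 42 degrees from horizontal. This edge is 49 mm beyond the foot and 44 mm above the board's top. Behind and above it is open.
- tray: Black open tray fixed on the table against one end of the board (left or right varies), 200 mm (x) by 107 mm (y), walls 4 mm thick and 28 mm high (12 mm lower than the board). Origin: centre of its underside; axes parallel to the board's. Its middle is in line with the chip strip (33 mm on the robot's side of the fence foot).
- rest: Cork-topped wooden rest fixed against the other end of the board, 100 mm (x) by 107 mm (y), 40 mm high, level with the board's top, also in line with the chip strip. Origin: centre of its underside; axes parallel to the board's.
- scraper: Wooden scraper block standing loose on the rest, 160 g. Base 58 mm (x) by 44 mm (y) by 24 mm high with a grip 44 mm (x) by 26 mm (y) on top, from 24 to 66 mm above the underside. Origin: centre of its underside, z up. Its 58 mm wide face covers the chip strip when it is moved along the fence.
- handheld0: Grey pocket handheld 100 (x) by 66 (y) by 11 mm, 140 to 220 g; two or three are there. Origin: centre of the SCREEN face; z points out of the plain back: z up = screen down, as all start, x within 0.15 rad of the board's x. Friction about 0.6: pushed by its near edge it climbs the fence and stays leaning, lower edge at the fence foot, upper end 34 mm past the fence edge.
- handheld1: Grey pocket handheld 100 (x) by 66 (y) by 11 mm, 140 to 220 g; two or three are there. Origin: centre of the SCREEN face; z points out of the plain back: z up = screen down, as all start, x within 0.15 rad of the board's x. Friction about 0.6: pushed by its near edge it climbs the fence and stays leaning, lower edge at the fence foot, upper end 34 mm past the fence edge.
- handheld2: Grey pocket handheld 100 (x) by 66 (y) by 11 mm, 140 to 220 g; two or three are there. Origin: centre of the SCREEN face; z points out of the plain back: z up = screen down, as all start, x within 0.15 rad of the board's x. Friction about 0.6: pushed by its near edge it climbs the fence and stays leaning, lower edge at the fence foot, upper end 34 mm past the fence edge.
- chip0: Loose ceramic processor chip with a gold lid, 40 by 40 by 6 mm, 35 g; two to five are there, lying anyhow in a row along the strip before the fence. Origin: centre of its underside as it starts.
- chip1: Loose ceramic processor chip with a gold lid, 40 by 40 by 6 mm, 35 g; two to five are there, lying anyhow in a row along the strip before the fence. Origin: centre of its underside as it starts.
- chip2: Loose ceramic processor chip with a gold lid, 40 by 40 by 6 mm, 35 g; two to five are there, lying anyhow in a row along the strip before the fence. Origin: centre of its underside as it starts.
- chip3: Loose ceramic processor chip with a gold lid, 40 by 40 by 6 mm, 35 g; two to five are there, lying anyhow in a row along the strip before the fence. Origin: centre of its underside as it starts.
- chip4: Loose ceramic processor chip with a gold lid, 40 by 40 by 6 mm, 35 g; two to five are there, lying anyhow in a row along the strip before the fence. Origin: centre of its underside as it starts.
- jar: Glass jar, 52 mm diameter, 75 mm high, on the table near the board's front left corner. A bystander. Origin: centre of its underside.
- mug: White mug, 76 mm diameter, 85 mm high, near the board's front right corner. A bystander. Origin: centre of its underside.
There are look-alikes about, which are no part of the job. Leave any red look-alike of the handheld0 alone. Leave any green look-alike of the chip0 alone.

How it is judged (in metres and radians):
On the way, in this order (a step that is already met when the one before it is completed fails the run):
1. all the loose chips are in the tray (x of chip0 in the frame of tray between -0.1 and 0.1 m and y of chip0 in the frame of tray between -0.055 and 0.055 m and z of each of chip0, chip1, chip2, chip3, chip4 in the frame of tray below 0.045 m and x of chip1 in the frame of tray between -0.1 and 0.1 m and y of chip1 in the frame of tray between -0.055 and 0.055 m and x of chip2 in the frame of tray between -0.1 and 0.1 m and y of chip2 in the frame of tray between -0.055 and 0.055 m and x of chip3 in the frame of tray between -0.1 and 0.1 m and y of chip3 in the frame of tray between -0.055 and 0.055 m and x of chip4 in the frame of tray between -0.1 and 0.1 m and y of chip4 in the frame of tray between -0.055 and 0.055 m), for 0.2 s.
2. the scraper block stands on its rest again, let go (horizontal distance between scraper and rest below 0.03 m and angle between scraper's own z axis and vertical below 0.1 rad and z of scraper in the frame of rest below 0.046 m and contact force between the fingers and scraper below 0.1 N and linear speed of scraper below 0.02 m/s), for 0.2 s.
3. every handheld lies screen up on the board, drawn back from the fence (angle between each of handheld0, handheld1, handheld2's own z axis and vertical above 2.97 rad and z of handheld0 in the frame of board between 0.044 and 0.062 m and x of each of handheld0, handheld1, handheld2 in the frame of board below -0.105 m and z of handheld1 in the frame of board between 0.044 and 0.062 m and z of handheld2 in the frame of board between 0.044 and 0.062 m), for 0.2 s.
At the end, for the whole second after the job is handed in: All chips lie in the tray (none left on the board), the scraper stands upright on its rest within 30 mm of its centre, and every handheld lies flat on the board, screen up within about 10 degrees, its middle at least 105 mm from the fence's foot; all at rest (all of step 1 and all of step 3 and horizontal distance between scraper and rest below 0.03 m and angle between scraper's own z axis and vertical below 0.1 rad and z of scraper in the frame of rest below 0.046 m and linear speed of each of handheld0, handheld1, handheld2, chip0, chip1, chip2, chip3, chip4, scraper below 0.02 m/s); the robot touches nothing.
It fails at once if the gripper's fingers touch a loose chip (contact force between the fingers and chip0 above 0.5 N or contact force between the fingers and chip1 above 0.5 N or contact force between the fingers and chip2 above 0.5 N or contact force between the fingers and chip3 above 0.5 N or contact force between the fingers and chip4 above 0.5 N).
It fails at once if a handheld drops off the board (height (world z) of any of handheld0, handheld1, handheld2 below 0.025 m).
It fails at once if a bystander is shifted by more than 40 mm (distance of any of jar, mug from where it was at the start of the episode above 0.04 m).
Of handheld0, handheld1, handheld2 only 2 to 3 are there at a start; the rules pass over those that are not, and their reading is None.
Of chip0, chip1, chip2, chip3, chip4 only 2 to 5 are there at a start; the rules pass over those that are not, and their reading is None.
At some moment in a run one of handheld0, handheld1, handheld2 may be knocked a few centimetres aside while the robot is not near it.
Once in a run the grip may slacken for a moment while it holds something.
It also fails if it takes over 210 s, if anything falls off the work surface, if the arm or the gripper's body presses on something with over 40 N, if the wrist force passes 120 N, or if a joint passes its speed limit or range.

## Robot

A 6-joint arm with a two-finger parallel gripper is mounted at the origin on the work surface. World frame = base frame: x ahead of the robot, y to its left, z up, the work surface at z = 0. Lengths are in mm, angles in rad, forces in N, time in s.
With the tool pointing down it reaches from about 325 to 900 mm from the base axis. Payload 3.5 kg.
Tool frame: the origin (TCP) lies on the centre line of the jaws, within the pads' length; the fingertips stand 22 mm ahead of it and the grasp point (between the pads) lies 3 mm ahead of it; z points along the fingers, y is the direction in which the jaws open and shut (so a half turn about z gives the same grasp; the last joint's range is limited). The gripper opens to 85 mm and grips with 20 to 120 N. Pads are 22 mm wide; open, the fingers measure 114 mm over their backs; the gripper's body (76 mm by 85 mm) begins 54 mm behind the grasp point. The pads swing forward as they close: fully open they stand 13 mm farther back than shut.
Start: joints at [-1.237, 0.276, -0.026, 1.268, 0, 1.467], TCP at [264.389, -566.322, 253.313] pointing down, gripper open.
Joint ranges: [-3.12, 3.12], [-0.85, 1.88], [-1.08, 1.24], [-1.95, 2.15], [-1.57, 1.53], [-3.14, 3.14]. Speed limits (rad/s): [2.57, 2.57, 3.14, 3.14, 3.14, 3.14].

## Interface

Orientations are given as a unit quaternion [x, y, z, w].
In Python, from workcell import robot gives the robot as it stands. Calls block until the motion is done:
- robot.goto(position, orientation): joint-space move of the TCP to a pose.
- robot.move_linear(position, ori=None, max_speed=150, max_force=None): straight line of the TCP; ori=None keeps the orientation; max_speed is the mean speed in mm/s. With max_force (N) it stops when the force on the tool has changed by that much, and returns True; else False.
- robot.movej(angles): joint-space move.
- robot.gripper_open() and robot.grab(): open the fingers fully, or close them until they stop; the grip force is fixed at half the most.
- robot.hold(seconds).
- robot.solve_ik(position, orientation): joint angles nearest the present ones, or None.
- robot.sense(): the state.
- robot.capture(name): name is "scene" or "top"; returns a dict with "frame" (420x560x3 uint8, red, green, blue), "depth" (420x560 float32, mm along the optical axis (not along the pixel's ray), 0 where there is no reading), "fx", "fy", "cx", "cy" (pixels), "R" (3x3) and "t" (3): a world point X has camera coordinates R X + t. Camera axes: x right, y down, z forward; pixel columns grow to the right and rows downward; lengths in mm; the calibration is good to about 2 mm. A picture is of the moment at which its call begins.
A pose or a line that the arm cannot do raises robot.Unreachable and nothing moves.
- robot.sign_off(): hands the job in, once; it reports no verdict.
Trained networks look in a picture, given as the dict that the camera call returned (one of the last four; its "shot" number tells which), for a name from the list of things; names that differ only in an ending like _2 or _b are one class to them, and where a whole thing is asked for, a point or a joint stands for the part that bears it (a point fixed in the world has none). Each returns a list of dicts, best first, with "confidence" (0 to 1); they miss things now and then, are a little off and sometimes report something else, mostly with a low value. They report only what shows in the picture. A call takes as long as a camera call. They do not tell look-alikes from the thing itself.
- robot.regions_of(picture, thing): "region" (420x560 bool, what is visible of it) and "point" ([column, row] in pixels, amid what is visible of it).
The state is a dict: "time": time; "joint_positions": joint angles; "joint_velocities": joint speeds; "tau": joint torques, N m; "ee_pos": TCP position; "orientation": TCP orientation; "ft_force": force on the tool from outside, world axes, zero at the start; "moment": the same for the moment, N m; "finger_gap": opening from 0.0 (shut) to 1.0 (fully open).
Only numpy, scipy, OpenCV 4.12 (cv2) and the standard library are available. Lean on these libraries where they do the work, as an engineer would, in place of code of your own. Each camera call takes 0.05 s, during which the arm holds its last target.

## Working session

There is one attempt and no reset: what is moved stays moved. The work goes in short steps, each a Python script; the robot and the scene stay as the last script left them, time stands still between calls to the robot, and variables do not carry over. Pictures are saved under pics/ and viewed, and the job is handed in when it is done.

```bash
ls; mkdir -p pics
python3 - <<'E'
from workcell import robot
import cv2,numpy as np
s=robot.sense();print(s)
for n in("scene","top"):
    c=robot.capture(n);cv2.imwrite(f"pics/{n}0.png",c["frame"][:,:,::-1]);print(n,c["fx"],c["fy"],c["cx"],c["cy"],c["R"],c["t"])
E
```

```text
pics
{'time': 0.0, 'joint_positions': array([-1.23741557e+00,  2.77132307e-01, -2.79046306e-02,  1.26796718e+00,
        1.90874304e-05,  1.46743948e+00]), 'joint_velocities': array([-0.00214171, -0.0009284 , -0.00065656,  0.00023349, -0.00089304,
       -0.00051386]), 'tau': array([ 8.26092150e-05, -4.45503831e+01,  2.95205301e+01,  1.63271825e-02,
       -9.30475110e-07,  1.03809271e-05]), 'ee_pos': array([ 264.14676244, -565.6348859 ,  252.14886357]), 'orientation': array([ 9.76251535e-01,  2.16637306e-01, -1.17200644e-04, -1.09769635e-03]), 'ft_force': array([ 0.21802722, -1.39701169,  0.09027311]), 'moment': array([ 0.00717799, -0.00426102,  0.05169901]), 'finger_gap': 0.998902741312401}
scene 521.9719433526836 521.9719433526836 283.9517706653606 211.75009959940323 [[ 0.3301508   0.94383028 -0.01359586]
 [ 0.78524859 -0.2826151  -0.55092047]
 [-0.52381782  0.17121071 -0.834447  ]] [-160.04921493 -329.93524679 1596.25210471]
top 395.7872147128643 395.7872147128643 277.2802557009059 211.79669299379484 [[ 0.02055011 -0.9994103   0.02750888]
 [-0.99694604 -0.02255735 -0.07476465]
 [ 0.07534108 -0.02588844 -0.9968217 ]] [-30.65008034 488.94831647 953.96648988]
```

View pics/scene0.png

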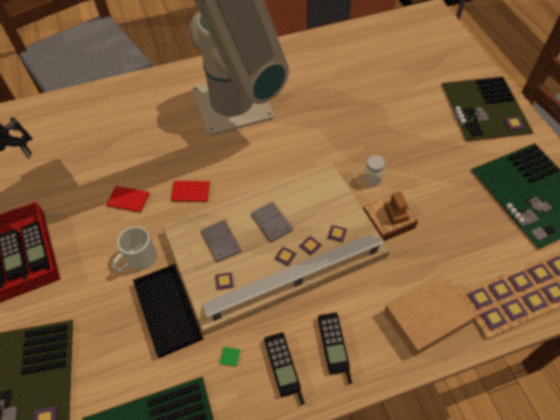

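View pics/top0.png

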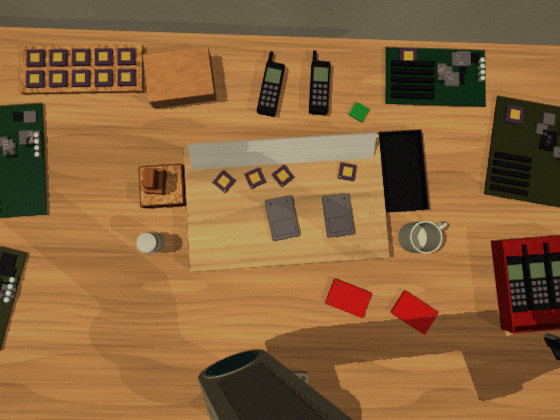

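The top view shows the rest with the scraper at left (162,185) and the tray at right (405,170). There are four chips at (224,181), (256,177), (284,175) and (347,171), and two grey handhelds at (283,218) and (338,215). The jar is at (150,243) and the mug at (420,237). The red slabs (348,298) and (414,312) and the green chip (360,112) are look-alikes. Next I'll measure poses.

```bash
cat > h.py <<'E'
from workcell import robot
import cv2,numpy as np
from scipy.spatial.transform import Rotation as Ro
def cloud(c):
    d=c["depth"];v,u=np.mgrid[0:420,0:560]
    P=np.stack([(u-c["cx"])/c["fx"]*d,(v-c["cy"])/c["fy"]*d,d],-1)
    return (P-c["t"])@c["R"]
def proj(c,X):
    q=np.asarray(X)@np.asarray(c["R"]).T+c["t"];return np.stack([c["fx"]*q[...,0]/q[...,2]+c["cx"],c["fy"]*q[...,1]/q[...,2]+c["cy"]],-1)
E
python3 - <<'E'
from h import *
for n in("top","scene"):
    c=robot.capture(n);P=cloud(c)
    for t in["board","tray","rest","scraper","handheld0","chip0","jar","mug"]:
        for r in robot.regions_of(c,t):
            m=r["region"]&(c["depth"]>0);Q=P[m]
            if len(Q)<5: continue
            z=np.median(Q[:,2]);T=Q[abs(Q[:,2]-z)<6]
            rect=cv2.minAreaRect(T[:,:2].astype(np.float32))
            print(n,t,round(r["confidence"],2),np.round(r["point"]),m.sum(),"zmed",round(z,1),"z95",np.round(np.percentile(Q[:,2],[2,98])),"rect",np.round(rect[0],1),np.round(rect[1]),round(rect[2],1))
E
```

```text
top board 0.71 [279. 198.] 21909 zmed 40.6 z95 [36. 81.] rect [514.1 -40. ] [305. 481.] 5.0
top tray 0.91 [403. 173.] 3480 zmed 4.8 z95 [ 0. 30.] rect [ 604.9 -341.7] [209. 109.] 5.3
top rest 0.88 [169. 190.] 1191 zmed 39.5 z95 [30. 44.] rect [547.  260.8] [ 99. 107.] 4.9
top rest 0.66 [422. 235.] 1188 zmed 42.1 z95 [ 3. 87.] rect [ 445.1 -364.9] [72. 95.] 63.4
top scraper 0.57 [153. 180.] 565 zmed 80.2 z95 [ 41. 108.] rect [549.2 262.3] [17. 46.] 63.1
top handheld0 0.85 [348. 298.] 1096 zmed 10.8 z95 [ 1. 15.] rect [ 283.3 -199.5] [100.  66.] 69.3
top handheld0 0.71 [337. 214.] 1149 zmed 51.0 z95 [47. 55.] rect [ 484.  -164.8] [100.  66.] 8.6
top handheld0 0.69 [283. 216.] 1082 zmed 51.0 z95 [47. 54.] rect [473.2 -29.8] [99. 64.] 15.3
top handheld0 0.62 [412. 317.] 1133 zmed 10.7 z95 [ 1. 14.] rect [ 251.9 -362.6] [101.  66.] 57.6
top chip0 0.86 [224. 180.] 267 zmed 46.1 z95 [41. 50.] rect [560.8 111.6] [40. 41.] 48.2
top chip0 0.83 [282. 176.] 262 zmed 46.1 z95 [43. 49.] rect [576.7 -30.3] [39. 39.] 39.2
top chip0 0.63 [348. 170.] 287 zmed 46.0 z95 [40. 49.] rect [ 590.1 -187.6] [4
[... 1533 characters left out ...]
8 zmed 52.6 z95 [46. 57.] rect [ 482.3 -163.9] [103.  66.] 9.0
scene chip0 0.8 [225. 282.] 310 zmed 47.0 z95 [41. 52.] rect [ 586.8 -185. ] [43. 47.] 79.9
scene chip0 0.64 [229. 356.] 325 zmed 7.5 z95 [ 3. 12.] rect [ 751.  -222.6] [40. 41.] 62.2
scene chip0 0.62 [310. 244.] 265 zmed 47.4 z95 [40. 52.] rect [566.3  38.7] [43. 44.] 24.6
scene chip0 0.6 [336. 231.] 258 zmed 47.4 z95 [40. 52.] rect [556.4 112.2] [41. 46.] 51.0
scene chip0 0.5 [286. 255.] 224 zmed 47.8 z95 [43. 53.] rect [576.6 -28.2] [38. 39.] 39.1
scene jar 0.65 [374. 171.] 514 zmed 55.1 z95 [ 6. 81.] rect [418.8 271.2] [48. 24.] 47.1
scene mug 0.66 [134. 252.] 1439 zmed 50.6 z95 [ 2. 88.] rect [ 447.3 -366.5] [ 74. 101.] 61.1
```

Four chips, two handhelds (the grey ones on the board at z 51; the red ones on the table at z 11 are decoys). Next I'll refine the board frame and the scraper pose.

Run:
```python
from h import *
for n in("top","scene"):
    c=robot.capture(n);P=cloud(c).reshape(-1,3)
    yaw=np.radians(5.1);R=np.array([[np.cos(yaw),-np.sin(yaw)],[np.sin(yaw),np.cos(yaw)]]);o=np.array([606,-31.5])
    Q=(P[:,:2]-o)@R; z=P[:,2]
    m=(z>50)&(z<82)&(abs(Q[:,1])<215)&(Q[:,0]>0)&(Q[:,0]<70)
    # fence plane  z-40 = tan42*(x-x0)
    A=np.c_[Q[m][:,0],Q[m][:,1],np.ones(m.sum())];k=np.linalg.lstsq(A,z[m],rcond=None)[0]
    print(n,"fence fit",k,"slope",np.degrees(np.arctan(k[0])),"x0 at z40:",(40.5-k[2])/k[0],"yaw err",-k[1]/k[0],"y ends",np.percentile(Q[m][:,1],[0,1,99,100]),"x max",np.percentile(Q[m][:,0],[99]))
    m=(z>37)&(z<44)&(Q[:,0]>-240)&(Q[:,0]<-150)&(abs(Q[:,1])<300);print("board y",np.percentile(Q[m][:,1],[0.5,99.5]))
    m=(z>37)&(z<44)&(Q[:,0]>-280)&(Q[:,0]<-5)&(abs(Q[:,1])<230);print("board x",np.percentile(Q[m][:,0],[.2,99.5]),"z",np.median(z[m]))
    m=(z>98)&(z<112)&(abs(Q[:,1]-293)<70)&(abs(Q[:,0]+33)<70)
    r=cv2.minAreaRect(Q[m].astype(np.float32));print("grip top (board)",m.sum(),r,np.median(z[m]))
    m=(z>59)&(z<68)&(abs(Q[:,1]-293)<70)&(abs(Q[:,0]+33)<70)
    r=cv2.minAreaRect(Q[m].astype(np.float32));print("base top",m.sum(),r)
```

```text
top fence fit [8.28948905e-01 5.33156770e-04 4.12038301e+01] slope 39.65699641985097 x0 at z40: -0.8490633605009195 yaw err -0.0006431720543099445 y ends [-214.8423651  -210.65629025  210.59609087  214.77496701] x max [53.25316285]
board y [-239.49449813  236.4256884 ]
board x [-243.27195311   -6.20974459] z 40.071498949033334
grip top (board) 237 ((-25.2652645111084, 306.6787109375), (26.079652786254883, 42.941280364990234), 84.85050201416016) 105.43354396889595
base top 185 ((-24.898622512817383, 306.3079833984375), (43.196475982666016, 57.68349838256836), 83.17394256591797)
scene fence fit [ 5.73523371e-01 -1.00997237e-03  4.98887208e+01] slope 29.835278678521266 x0 at z40: -16.370249766407262 yaw err 0.0017609960063260132 y ends [-214.84697858 -210.60263583  209.93015288  214.74712531] x max [53.24391358]
board y [-283.90326688  237.54462153]
board x [-245.92329588   -5.88785123] z 41.362039626731395
grip top (board) 185 ((-25.609594345092773, 306.9643249511719), (27.09766960144043, 45.45786666870117), 82.68297576904297) 106.80991451726533
base top 158 ((-26.248706817626953, 306.3670959472656), (44.23444747924805, 61.239078521728516), 85.37312316894531)
```

Run:
```python
from h import *
import cv2
c=robot.capture("scene");f=c["frame"][:,:,::-1];a=cv2.resize(f[170:260,340:440],None,fx=4,fy=4)
cv2.imwrite("pics/scr.png",a)
```

```text
(no output)
```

View pics/scr.png

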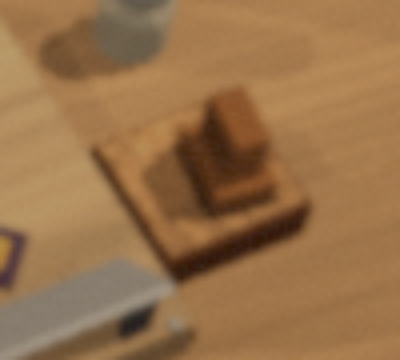

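The scraper is at board (-25.4, 306.7) with yaw about -5.5° from the board, standing on the rest. I'll grasp it.

```bash
cat >> h.py <<'E'
YAW=np.radians(5.1);O=np.array([606.,-31.5,0])
RB=Ro.from_euler('z',YAW)
def bp(x,y,z): return RB.apply([x,y,z])+O          # board -> world (z = world z)
def tb(P): return RB.inv().apply(np.asarray(P)-O)
FL=1
def ori(pitch=0,dyaw=0):
    # pitch>0 : tool points forward(+x); jaw axis along board y. degrees
    base=Ro.from_matrix(np.array([[1,0,0],[0,-1,0],[0,0,-1]]).T)
    r=Ro.from_euler('z',YAW+np.radians(dyaw))*Ro.from_euler('y',-np.radians(pitch))*base
    return r.as_quat()
def info(s=''):
    q=robot.sense();print(s,"t",round(q["time"],1),"b",np.round(tb(q["ee_pos"]),1),"gap",round(q["finger_gap"],3),"F",np.round(q["ft_force"],1));return q
def pic(name,fn):
    c=robot.capture(name);cv2.imwrite("pics/"+fn+".png",c["frame"][:,:,::-1]);return c
E
python3 - <<'E'
from h import *
for a in [(-25,307,92,0),(-33,-255,92,0),(-180,0,70,0),(-30,0,70,0),(-180,-133,70,0),(80,0,110,0),(80,0,110,-30),(80,-130,110,-30),(60,-130,140,-30),(110,0,150,-40),(110,-130,150,-45)]:
    r=robot.solve_ik(bp(*a[:3]),ori(a[3])); print(a,None if r is None else np.round(r,2))
E
```

```text
(-25, 307, 92, 0) [ 0.35  0.39 -0.24  0.95  0.   -2.88]
(-33, -255, 92, 0) [-0.55  0.46 -0.13  0.99  0.    2.5 ]
(-180, 0, 70, 0) [-0.26  0.12 -0.66  0.8   0.    2.79]
(-30, 0, 70, 0) [-0.17  0.35 -0.35  0.87  0.    2.88]
(-180, -133, 70, 0) [-0.53  0.19 -0.57  0.81  0.    2.53]
(80, 0, 110, 0) [-0.13  0.48 -0.05  1.04  0.    2.92]
(80, 0, 110, -30) [-0.09  0.83  0.46  1.71 -0.09  2.98]
(80, -130, 110, -30) [-0.25  0.88  0.55  1.74 -0.16  2.85]
(60, -130, 140, -30) [-0.25  0.82  0.5   1.75 -0.17  2.84]
(110, 0, 150, -40) [-0.08  1.02  0.82  2.07 -0.11  3.01]
(110, -130, 150, -45) None
```

```bash
sed -i 's/np.array(\[\[1,0,0\],\[0,-1,0\],\[0,0,-1\]\]).T/np.array([[-1,0,0],[0,1,0],[0,0,-1]]).T/' h.py
python3 - <<'E'
from h import *
print(robot.solve_ik(bp(-25,307,92),ori(0)),robot.solve_ik(bp(80,-130,110),ori(-30)))
x,y=-25.4,306.7
robot.goto(bp(x,y,230),ori(0,-5.5));info()
robot.move_linear(bp(x,y,93));info()
robot.grab();info("grab")
robot.move_linear(bp(x,y,95.0),max_speed=30);info("lift")
robot.hold(.3);info()
pic("scene","g1")
E
```

```text
[ 0.35190383  0.3871423  -0.23507912  0.94857491  0.          0.26289204] [-0.24563286  0.87850087  0.54510273  1.73664349 -0.16496396 -0.29249935]
 t 4.3 b [-25.1 306.  230. ] gap 1.004 F [-0.2 -0.1  0.9]
 t 5.3 b [-24.4 306.9  94.1] gap 1.002 F [-0.2 -0.3  0.3]
grab t 5.9 b [-24.9 306.9  93.5] gap 0.299 F [-0.1  0.3  2.5]
lift t 6.2 b [-25.9 306.5  94.5] gap 0.301 F [-0.5 -0.  -1.1]
 t 6.5 b [-25.6 306.6  94.8] gap 0.293 F [-0.1 -0.6 -1.1]
```

View pics/g1.png

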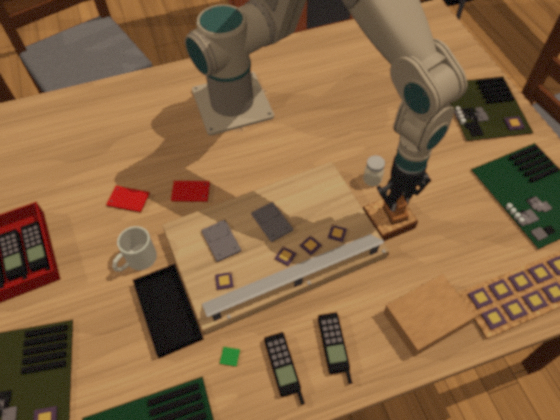

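The block is held (gap 0.29, about 25 mm). Now the sweep.

Run:
```python
from h import *
z=95.0
print(robot.move_linear(bp(-33.5,275,z+1),ori(0),max_speed=60));info()
for y in (150,60,-30):
    print(robot.move_linear(bp(-33.5,y,z),max_speed=70,max_force=20));q=info()
    if q["finger_gap"]<.2: break
pic("scene","g2");pic("top","g2t")
```

```text
False
 t 7.2 b [-33.3 275.1  96.1] gap 0.296 F [-0.9 -0.1 -1.4]
False
 t 9.1 b [-33.5 150.2  95. ] gap 0.297 F [-0.6  0.5 -1.4]
False
 t 10.6 b [-33.3  60.2  95.1] gap 0.299 F [-0.5  0.8 -1.7]
False
 t 12.0 b [-33.4 -29.8  95. ] gap 0.299 F [ 1.5 -0.2 -1. ]
```

View pics/g2.png

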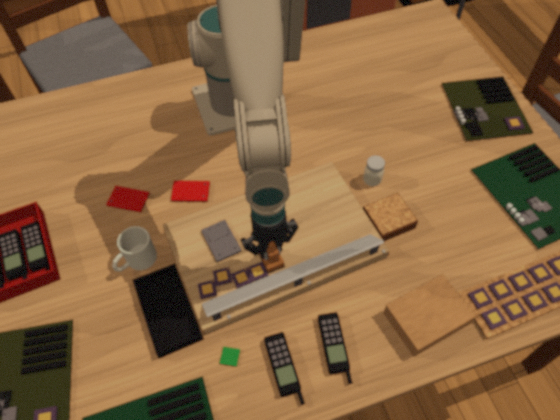

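The four chips (208–258, 270–290) are running ahead of the block in a row. Continuing over the edge.

Run:
```python
from h import *
z=95.0
for y in (-120,-200,-262):
    print(robot.move_linear(bp(-33.5,y,z),max_speed=60,max_force=25));q=info()
robot.hold(.3)
pic("scene","g3");pic("top","g3t")
robot.move_linear(bp(-33.5,-240,z+4),max_speed=80)
robot.move_linear(bp(-33.5,-200,170));info()
c=pic("top","g4t");pic("scene","g4")
```

```text
False
 t 13.7 b [ -33.4 -119.8   95.1] gap 0.299 F [-0.1  1.  -1.9]
False
 t 15.2 b [ -33.5 -199.7   95. ] gap 0.297 F [ 0.2 -0.6 -1.1]
False
 t 16.4 b [ -33.6 -261.6   94.9] gap 0.298 F [-0.6 -0.4 -0.7]
 t 17.9 b [ -33.7 -200.1  169.6] gap 0.293 F [ 0.4 -0.1 -2. ]
```

View pics/g4.png

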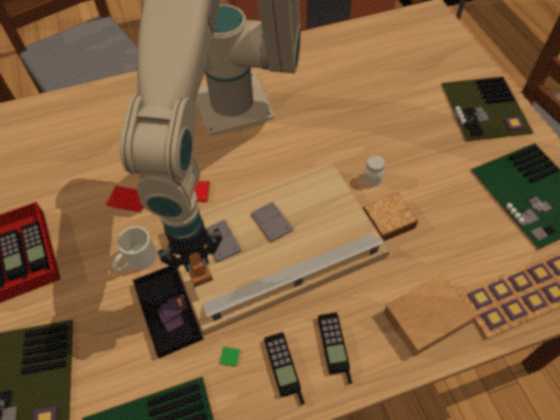

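View pics/g4t.png

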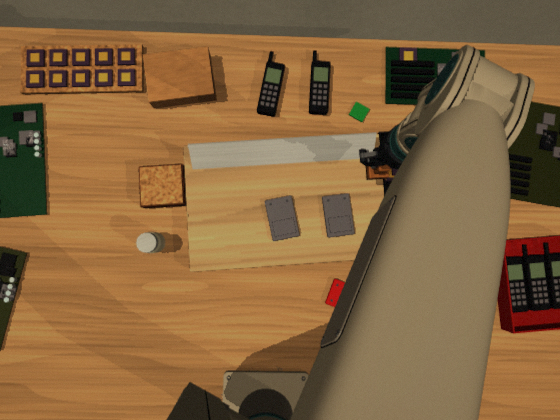

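The chips are piled in the tray at (172,312). I'll carry the block back above its rest and check the tray before setting it down.

Run:
```python
from h import *
robot.move_linear(bp(-33.5,100,170),max_speed=200);robot.move_linear(bp(-33,294,150),max_speed=200);info()
c=pic("top","g5t");pic("scene","g5")
f=cv2.resize(c["frame"][110:230,360:460,::-1],None,fx=5,fy=5);cv2.imwrite("pics/tray.png",f)
P=cloud(c).reshape(-1,3);Q=np.array(P);q=tb(Q)
m=(abs(q[:,0]+33)<92)&(abs(q[:,1]+293.5)<45)
print("tray z pct",np.percentile(q[m][:,2],[50,90,99,100]))
for r in robot.regions_of(c,"chip0"): 
    p=np.median(cloud(c)[r["region"]],0);print(r["confidence"],np.round(r["point"]),np.round(tb(p)))
```

```text
t 20.8 b [-33.  293.2 150. ] gap 0.295 F [ 0.1 -0.5 -1.4]
tray z pct [ 4.82779791 25.62016524 31.96404891 34.64762124]
0.72 [400. 167.] [ -22. -287.   28.]
0.57 [387. 174.] [ -41. -265.   14.]
0.48 [357. 112.] [ 129. -205.    7.]
0.45 [397. 155.] [  11. -295.   10.]
```

View pics/tray.png

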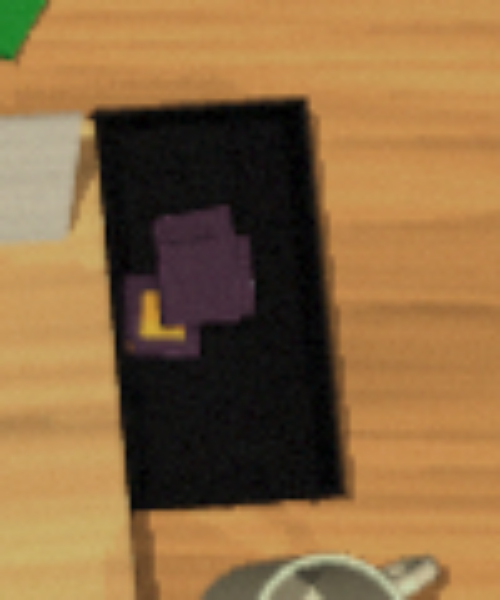

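View pics/g5.png

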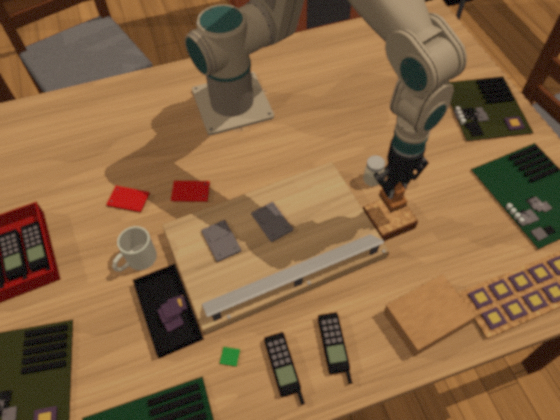

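All chips are in the tray, highest point about 34 mm. Setting the block down.

Run:
```python
from h import *
robot.move_linear(bp(-33,294,100),max_speed=100);
print(robot.move_linear(bp(-33,294,92.5),max_speed=15,max_force=4));info()
robot.gripper_open();robot.hold(.2);robot.move_linear(bp(-33,294,230));info()
robot.goto(bp(-330,60,260),ori(0))
c=pic("top","g6t");pic("scene","g6")
q=tb(cloud(c).reshape(-1,3));z=q[:,2]
for lo,hi in((98,112),(59,68)):
    m=(z>lo)&(z<hi)&(abs(q[:,1]-293)<70)&(abs(q[:,0]+33)<70);print(cv2.minAreaRect(q[m][:,:2].astype(np.float32)),np.median(z[m]))
for r in robot.regions_of(c,"handheld0"):
    p=tb(cloud(c)[r["region"]]);zz=np.median(p[:,2]);rc=cv2.minAreaRect(p[abs(p[:,2]-zz)<5][:,:2].astype(np.float32));print(round(r["confidence"],2),zz,rc)
```

```text
True
 t 22.1 b [-32.6 294.2  93.5] gap 0.296 F [0.2 1.  4.2]
 t 24.0 b [-33.8 293.8 228.8] gap 1.001 F [ 0.6  0.1 -0.3]
((-32.840545654296875, 292.16571044921875), (43.8511848449707, 25.984600067138672), 1.1969585418701172) 105.49063954640856
((-32.71772766113281, 291.806640625), (44.009647369384766, 57.07495880126953), 87.45752716064453) 63.65575394689488
0.81 50.85994359201406 ((-131.3526611328125, 12.877933502197266), (99.76553344726562, 65.833984375), 7.581631183624268)
0.78 50.93399662300382 ((-133.4776611328125, -121.89080810546875), (99.60440063476562, 66.57306671142578), 3.6601390838623047)
0.77 10.784002876317068 ((-382.40594482421875, -298.8631591796875), (101.0893783569336, 65.91635131835938), 52.459922790527344)
0.71 10.694708701082632 ((-336.3099060058594, -138.36984252929688), (100.20052337646484, 65.6882553100586), 64.9116439819336)
```

View pics/g6t.png

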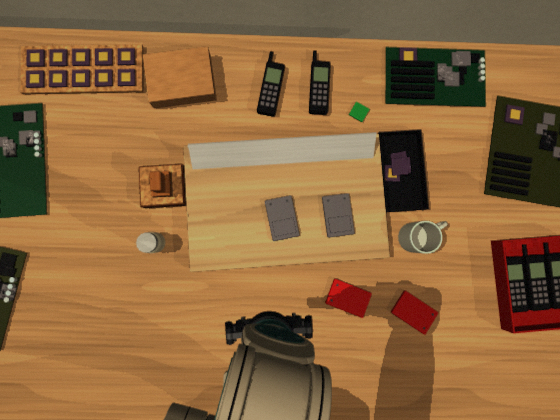

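The block stands centred on the rest. Handhelds are A (-131, 13, 7.6°) and B (-133, -122, 3.7°), both grey and on the board. I'll grip A by its sides, square it up and lay it against the fence at a 42° pitch. First I'll check reach and find where the open fingertips sit.

Run:
```python
from h import *
for a in [(20,10,100,42),(0,10,120,42),(20,-125,100,42),(90,10,110,-30),(60,10,150,-30),(10,10,170,-30),(90,-125,110,-30),(95,-125,95,-30)]:
    r=robot.solve_ik(bp(*a[:3]),ori(a[3])); print(a,None if r is None else np.round(r,2))
x,y=-131.4,12.9
robot.goto(bp(x,y,130),ori(0,7.6))
robot.move_linear(bp(x,y,80),max_speed=100);info()
print(robot.move_linear(bp(x,y,44),max_speed=20,max_force=4));q=info("touch")
c=pic("scene","a1")
```

```text
(20, 10, 100, 42) [-0.22  0.15 -0.81 -0.1   0.21 -0.24]
(0, 10, 120, 42) [-0.24  0.08 -0.83 -0.05  0.22 -0.25]
(20, -125, 100, 42) [-0.49  0.22 -0.71 -0.    0.37 -0.45]
(90, 10, 110, -30) [-0.08  0.85  0.49  1.73 -0.08 -0.15]
(60, 10, 150, -30) [-0.09  0.77  0.42  1.74 -0.09 -0.15]
(10, 10, 170, -30) [-0.1   0.66  0.28  1.7  -0.09 -0.16]
(90, -125, 110, -30) [-0.24  0.9   0.58  1.75 -0.16 -0.28]
(95, -125, 95, -30) [-0.23  0.92  0.59  1.74 -0.16 -0.28]
 t 27.1 b [-131.2   12.8   80.7] gap 1.001 F [-0.5 -0.3  0.5]
True
touch t 28.5 b [-131.4   12.9   48.8] gap 1.001 F [1.  0.2 4.5]
```

View pics/a1.png

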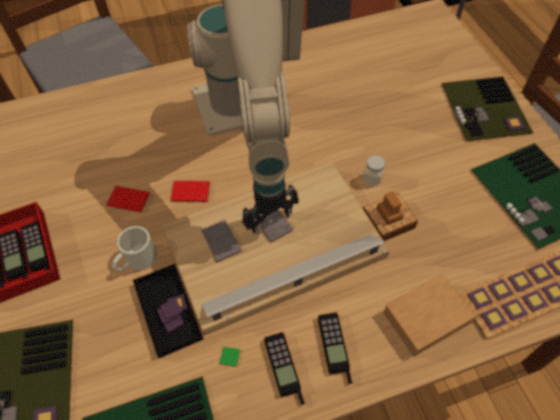

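The open fingertips sit 9 mm ahead of the TCP, matching the description (13 mm back of shut). Gripping A.

Run:
```python
from h import *
x,y=-131.4,12.9
robot.move_linear(bp(x,y,57),max_speed=40);info()
robot.grab();info("grab")
robot.move_linear(bp(x,y,75),max_speed=40);info("lift")
robot.move_linear(bp(x,y,95),ori(0,0),max_speed=40);info()
pic("scene","a2");c=pic("top","a2t")
```

```text
t 29.0 b [-131.2   12.9   57.2] gap 0.999 F [-0.2 -0.6 -0.3]
grab t 29.3 b [-131.3   12.9   57.3] gap 0.75 F [-1.2 -0.1  5.6]
lift t 29.9 b [-131.3   12.9   75.2] gap 0.746 F [ 0.3 -0.3 -1.1]
 t 30.5 b [-131.6   13.    94.8] gap 0.754 F [-0.6  0.2 -1.7]
```

View pics/a2.png

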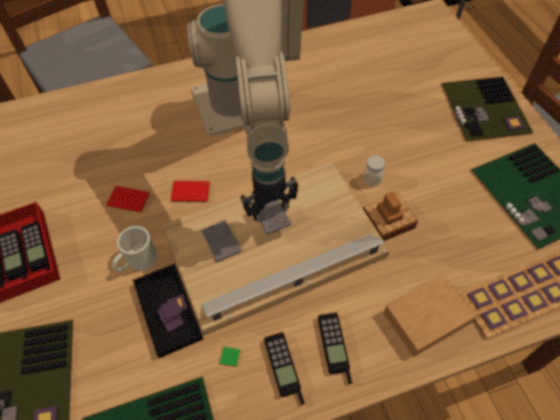

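```bash
cat >> h.py <<'E'
def slope(r,n,y,p=42.):
    a=np.radians(42);b=np.radians(p)
    return bp(r*np.cos(a)-n*np.sin(a),y,40+r*np.sin(a)+n*np.cos(a))
E
python3 - <<'E'
from h import *
y=12.9
robot.move_linear(slope(54,85,y),ori(42),max_speed=120);info()
robot.move_linear(slope(54,30,y),max_speed=80);info()
print(robot.move_linear(slope(54,20.5,y),max_speed=20,max_force=5));info()
pic("scene","a3");c=pic("top","a3t")
E
```

```text
t 31.8 b [-16.9  12.9 139.2] gap 0.755 F [ 0.2 -0.1 -1.7]
 t 32.6 b [20.  12.9 98.5] gap 0.751 F [ 0.4  0.1 -1.9]
False
 t 33.3 b [26.4 12.9 91.2] gap 0.75 F [ 0.8 -1.2 -0.9]
```

View pics/a3.png

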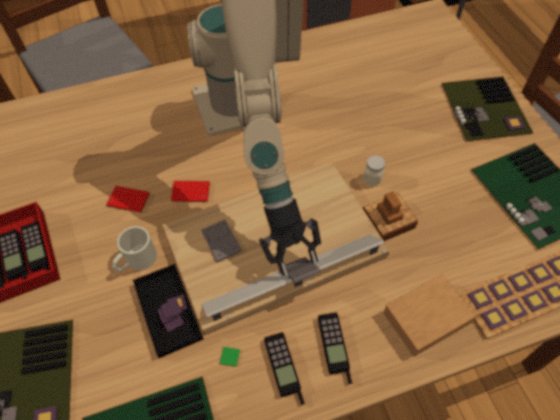

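Handheld A lies over the fence at (300,270). Releasing it and backing off.

Run:
```python
from h import *
y=12.9
robot.gripper_open();robot.hold(.3);robot.move_linear(slope(54,110,y),max_speed=100);info()
robot.goto(bp(-150,12.9,280),ori(0))
pic("scene","a4");c=pic("top","a4t")
q=tb(cloud(c).reshape(-1,3))
m=(abs(q[:,1]-12.9)<25)&(q[:,0]>-15)&(q[:,0]<100)&(q[:,2]>43)
print(m.sum(),np.round(np.percentile(q[m],[0,2,98,100],axis=0),1))
k=np.polyfit(q[m][:,0],q[m][:,2],1);print(k,np.degrees(np.arctan(k[0])))
m2=(q[:,2]>88)&(q[:,0]>0)&(q[:,0]<100)&(abs(q[:,1])<100)&(q[:,2]<125);print(np.round(np.percentile(q[m2],[1,99],axis=0),1))
```

```text
t 35.1 b [-33.5  12.9 157.6] gap 1.002 F [-0.2  0.4  0.7]
296 [[ 24.  -12.   76.9]
 [ 28.2 -10.1  80.2]
 [ 72.1  37.5 114. ]
 [ 73.   37.8 115.8]]
[ 0.76424668 60.63599246] 37.388750874537436
[[ 38.8 -21.4  89.2]
 [ 72.5  44.  114.6]]
```

View pics/a4.png

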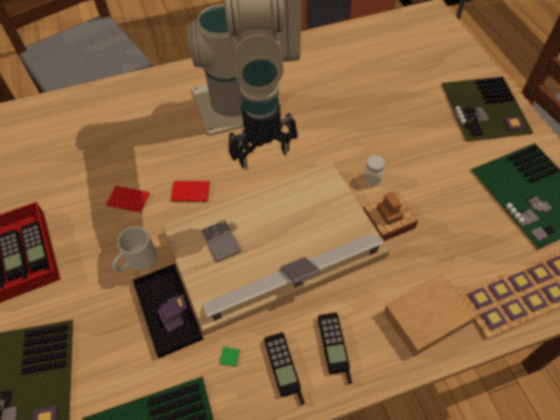

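A leans as foretold: upper end at x 73 mm, top at z 115, centred near y 11. Now I'll tip it from behind with closed fingers, pitched back 30°, following an arc about the foot.

```bash
cat >> h.py <<'E'
def flank(kx,kz,y,p):
    # TCP so that the robot-facing finger flank, 12 mm from the (shut) tip, is at board (kx, 40+kz), tool pointing back by p deg
    b=np.radians(p);d=np.array([-np.sin(b),-np.cos(b)]);f=np.array([-np.cos(b),np.sin(b)])
    t=np.array([kx,kz])-10*d-11*f
    return bp(t[0],y,40+t[1]),ori(-p)
def tip(y,part):
    if part==0:
        robot.grab()
        P,o=flank(115,150,y,30);robot.goto(P,o);info("behind")
        P,o=flank(104,61,y,30);robot.move_linear(P,o,max_speed=100);info("low")
        P,o=flank(80,64,y,30);print(robot.move_linear(P,o,max_speed=40,max_force=6));info("near")
    else:
        for th in (42,47,52,58,64,70,76,82,88):
            p=np.clip(72-th,0,30);a=np.radians(th)
            P,o=flank(99*np.cos(a)-1,99*np.sin(a),y,p)
            if robot.move_linear(P,o,max_speed=50,max_force=15):print("stop");info(th);return
        info("88")
        for x in (-8,-20,-32):
            P,o=flank(x,99,y,0)
            if robot.move_linear(P,o,max_speed=50,max_force=15):print("stop");info(x);return
        info("end")
E
python3 - <<'E'
from h import *
y=11.5
for th in (42,58,76,88):
    a=np.radians(th);P,o=flank(99*np.cos(a),99*np.sin(a),y,np.clip(72-th,0,30));print(robot.solve_ik(P,o) is not None)
tip(y,0)
pic("scene","a5")
E
```

```text
True
True
True
True
behind t 38.2 b [129.5  11.3 194.2] gap 0.001 F [-0.4 -0.1  1.5]
low t 39.2 b [119.1  11.4 105.1] gap -0.003 F [0.2 0.  0.7]
False
near t 40.0 b [ 94.5  11.5 107.2] gap -0.004 F [ 1.   0.3 -0.4]
```

View pics/a5.png

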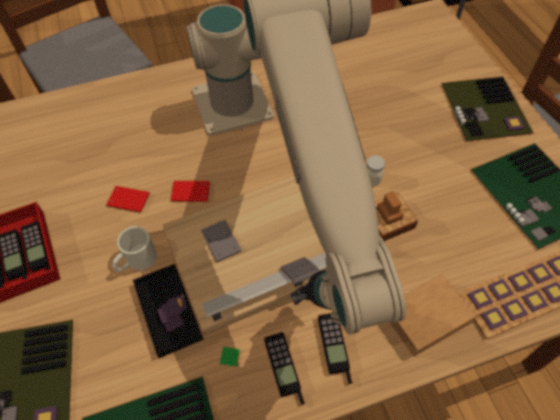

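The fingers are right behind A's upper end at (300,290). Tipping it now.

Run:
```python
from h import *
y=11.5
tip(y,1)
robot.hold(.3)
P,o=flank(-10,170,y,0);robot.move_linear(P,o,max_speed=120)
robot.goto(bp(-330,60,260),ori(0));robot.gripper_open()
pic("scene","a6");c=pic("top","a6t");info()
for r in robot.regions_of(c,"handheld0"):
    p=tb(cloud(c)[r["region"]]);zz=np.median(p[:,2]);rc=cv2.minAreaRect(p[abs(p[:,2]-zz)<5][:,:2].astype(np.float32));print(round(r["confidence"],2),zz,rc)
```

```text
88 t 43.2 b [ 13.1  11.5 149. ] gap -0.003 F [ 0.5 -0.5 -0.6]
end t 44.4 b [-21.4  11.5 149. ] gap -0.001 F [-0.   0.8 -0.2]
 t 47.6 b [-330.   60.  260.] gap 0.999 F [-0.  -0.   0.1]
0.97 51.99830439118242 ((-47.48282241821289, 14.572896957397461), (65.62310791015625, 100.39270782470703), 89.87893676757812)
0.89 50.93698715715971 ((-133.4111785888672, -121.81622314453125), (99.75157165527344, 66.60152435302734), 3.334444522857666)
0.8 10.62283229767603 ((-382.1595153808594, -298.58050537109375), (100.34310150146484, 65.89644622802734), 52.32156753540039)
0.68 10.696765020884289 ((-336.45623779296875, -138.65269470214844), (100.85466766357422, 65.97260284423828), 64.46768951416016)
```

View pics/a6t.png

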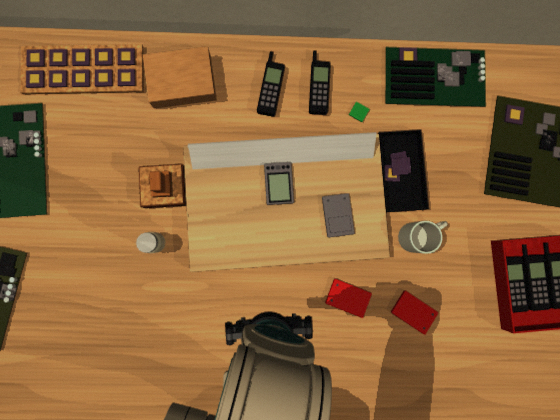

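A lies screen up (279,183) at board x -47. Drawing it back by its sides, then doing B the same way.

Run:
```python
from h import *
x,y=-47.5,14.6
robot.goto(bp(-100,y,160),ori(0));robot.goto(bp(x,y,120),ori(0));robot.move_linear(bp(x,y,57.5),max_speed=80);robot.grab();info("grabA")
robot.move_linear(bp(x,y,62),max_speed=40);info()
robot.move_linear(bp(-140,y,62),max_speed=80);info("drawn")
robot.move_linear(bp(-140,y,58),max_speed=20,max_force=4);info()
robot.gripper_open();robot.hold(.2);robot.move_linear(bp(-140,y,150));info()
robot.goto(bp(-330,60,260),ori(0))
pic("scene","a7");c=pic("top","a7t")
for r in robot.regions_of(c,"handheld0"):
    p=tb(cloud(c)[r["region"]]);zz=np.median(p[:,2]);rc=cv2.minAreaRect(p[abs(p[:,2]-zz)<5][:,:2].astype(np.float32));print(round(r["confidence"],2),zz,rc)
```

```text
grabA t 50.3 b [-46.8  14.5  58.8] gap 0.752 F [-1.8  0.2  4.8]
 t 50.6 b [-47.3  14.6  62.2] gap 0.752 F [-0.1  0.2 -0.9]
drawn t 51.9 b [-139.2   14.4   62.2] gap 0.754 F [-0.1  1.  -1.5]
 t 52.1 b [-139.    14.4   58.4] gap 0.752 F [-0.1  0.   3.8]
 t 53.5 b [-140.6   14.8  149.3] gap 1.001 F [-0.3  0.   0.1]
0.94 50.91262087755573 ((-133.39955139160156, -121.58903503417969), (99.6926040649414, 65.85883331298828), 3.395561695098877)
0.92 10.683823817342418 ((-382.5235290527344, -298.8709716796875), (101.22879028320312, 65.80088806152344), 52.46054458618164)
0.8 10.766598821044408 ((-336.8753662109375, -138.5438232421875), (100.37245178222656, 65.09918212890625), 64.90691375732422)
0.77 51.21379591802538 ((-140.00685119628906, 12.958158493041992), (99.70600891113281, 65.94194030761719), 0.0642361044883728)
```

View pics/a7t.png

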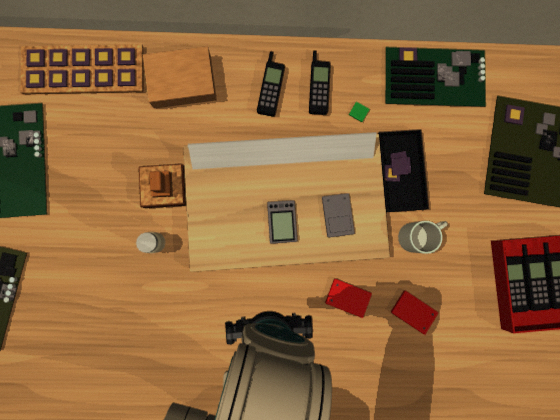

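A is done at (-140, 13). Now B: grip, square up, lean.

Run:
```python
from h import *
x,y=-133.4,-121.8
robot.goto(bp(x,y,150),ori(0,3.4))
robot.move_linear(bp(x,y,57.3),max_speed=80);robot.grab();info("grab")
robot.move_linear(bp(x,y,75),max_speed=40);info("lift")
robot.move_linear(bp(x,y,100),ori(0,0),max_speed=60)
robot.move_linear(slope(54,85,y),ori(42),max_speed=120);info()
robot.move_linear(slope(54,30,y),max_speed=80);info()
print(robot.move_linear(slope(54,20.5,y),max_speed=20,max_force=5));q=info()
if .7<q["finger_gap"]<.8:
    robot.gripper_open();robot.hold(.3);robot.move_linear(slope(54,110,y),max_speed=100);info()
    robot.goto(bp(-150,12.9,280),ori(0))
pic("scene","b4");c=pic("top","b4t")
q=tb(cloud(c).reshape(-1,3))
m=(abs(q[:,1]-y)<60)&(q[:,2]>88)&(q[:,0]>0)&(q[:,0]<100)&(q[:,2]<125);print(np.round(np.percentile(q[m],[1,99],axis=0),1))
```

```text
grab t 57.2 b [-132.6 -122.1   58.5] gap 0.749 F [-1.2  1.   5.9]
lift t 57.8 b [-133.4 -121.8   75.1] gap 0.749 F [ 0.3 -0.1 -1.6]
 t 59.6 b [ -17.  -121.8  139.1] gap 0.752 F [ 0.6 -0.8 -1.9]
 t 60.4 b [  20.1 -121.8   98.4] gap 0.752 F [ 0.3  0.2 -1.9]
False
 t 61.0 b [  26.4 -121.7   91.2] gap 0.749 F [-0.1 -0.1 -1.6]
 t 62.7 b [ -33.5 -121.7  157.5] gap 1.004 F [-0.2 -0.5 -0.3]
[[  36.4 -154.4   88.3]
 [  72.5  -90.3  114.5]]
```

View pics/b4.png

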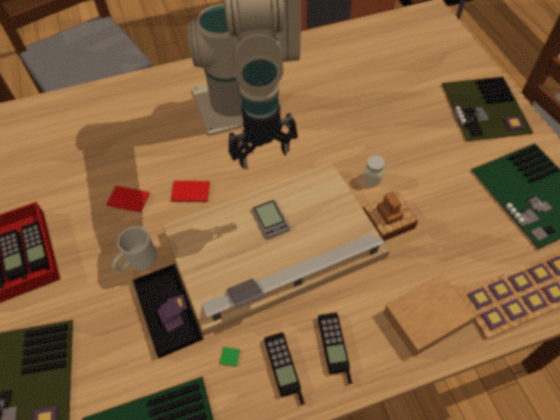

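B leans at (243,291), centred at y -122. Tipping it.

Run:
```python
from h import *
y=-122.
for th in (42,58,76,88):
    a=np.radians(th);P,o=flank(99*np.cos(a),99*np.sin(a),y,np.clip(72-th,0,30));assert robot.solve_ik(P,o) is not None
tip(y,0);tip(y,1)
robot.hold(.3)
P,o=flank(-10,170,y,0);robot.move_linear(P,o,max_speed=120)
robot.goto(bp(-330,60,260),ori(0));robot.gripper_open()
pic("scene","b6");c=pic("top","b6t");info()
for r in robot.regions_of(c,"handheld0"):
    p=tb(cloud(c)[r["region"]]);zz=np.median(p[:,2]);rc=cv2.minAreaRect(p[abs(p[:,2]-zz)<5][:,:2].astype(np.float32));print(round(r["confidence"],2),zz,rc)
```

```text
behind t 65.9 b [ 129.6 -121.9  194.5] gap -0.002 F [-0.3  0.7  0.1]
low t 66.9 b [ 119.  -122.1  105.1] gap -0.001 F [ 0.1 -0.3 -0.3]
False
near t 67.7 b [  94.6 -122.   107.3] gap 0.001 F [ 0.1 -0.5  0.3]
88 t 70.9 b [  13.1 -122.   149.1] gap 0.002 F [0.2 0.2 0.4]
end t 72.0 b [ -21.3 -122.   149. ] gap 0.002 F [ 0.9 -0.   0.9]
 t 75.4 b [-330.   60.  260.] gap 0.998 F [-0.   0.1  0. ]
0.91 51.1192683652036 ((-139.82997131347656, 12.989583969116211), (99.38081359863281, 65.73477172851562), 0.18699930608272552)
0.9 10.885771505757479 ((-336.2212829589844, -138.47659301757812), (100.4845962524414, 65.72457122802734), 64.29280090332031)
0.86 10.854878117514717 ((-382.31341552734375, -298.7681579589844), (100.97634887695312, 65.81271362304688), 52.47880554199219)
0.61 51.22991090817088 ((-67.25019836425781, -122.82041931152344), (99.71620178222656, 66.21733093261719), 0.036284852772951126)
0.49 9.396056566458885 ((10.906335830688477, -292.54248046875), (15.965301513671875, 37.564697265625), 1.8401261568069458)
```

View pics/b6t.png

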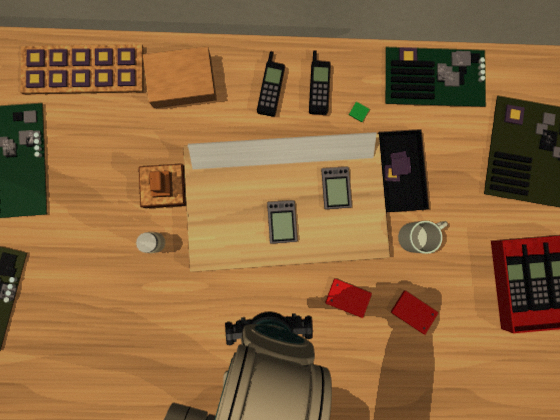

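B is screen up (337,188) at board (-67, -123). Drawing it back.

Run:
```python
from h import *
x,y=-67.3,-122.8
robot.goto(bp(-100,y,160),ori(0));robot.goto(bp(x,y,120),ori(0));robot.move_linear(bp(x,y,57.5),max_speed=80);robot.grab();info("grab")
robot.move_linear(bp(x,y,62),max_speed=40);info()
robot.move_linear(bp(-140,y,62),max_speed=80);info("drawn")
robot.move_linear(bp(-140,y,58),max_speed=20,max_force=4);info()
robot.gripper_open();robot.hold(.2);robot.move_linear(bp(-140,y,150));info()
robot.goto(bp(-330,60,260),ori(0));robot.hold(.5)
pic("scene","b7");c=pic("top","b7t")
for r in robot.regions_of(c,"handheld0"):
    p=tb(cloud(c)[r["region"]]);zz=np.median(p[:,2]);rc=cv2.minAreaRect(p[abs(p[:,2]-zz)<5][:,:2].astype(np.float32));print(round(r["confidence"],2),zz,rc)
q=tb(cloud(c).reshape(-1,3));z=q[:,2]
m=(z>98)&(z<112)&(abs(q[:,1]-293)<70)&(abs(q[:,0]+33)<70);print("scraper",cv2.minAreaRect(q[m][:,:2].astype(np.float32)),np.median(z[m]))
```

```text
grab t 78.2 b [ -66.2 -123.3   58.8] gap 0.749 F [-0.6  0.   5.8]
 t 78.5 b [ -67.6 -122.7   61.8] gap 0.755 F [ 1.1  0.4 -1.1]
drawn t 79.5 b [-139.3 -123.1   62.2] gap 0.747 F [ 0.4  0.  -1.4]
 t 79.8 b [-138.9 -123.2   58.8] gap 0.747 F [-0.2 -0.4  4.3]
 t 81.1 b [-140.6 -122.5  149.3] gap 1.002 F [-0.1 -0.1  0.2]
0.88 10.73588178844162 ((-382.5065612792969, -298.5285949707031), (99.62051391601562, 65.04610443115234), 52.30507278442383)
0.83 51.09386998567413 ((-139.93658447265625, 12.90869140625), (65.99234771728516, 99.86040496826172), 89.98096466064453)
0.81 51.16222995089437 ((-140.09542846679688, -123.14389038085938), (65.01467895507812, 98.7608642578125), 87.29072570800781)
0.76 10.669754055875527 ((-336.1117248535156, -138.00390625), (99.24142456054688, 65.98481750488281), 64.66668701171875)
0.62 39.24839771941911 ((-32.621482849121094, 295.9493713378906), (99.57711791992188, 107.14765167236328), 0.29221558570861816)
scraper ((-32.84259033203125, 292.2831726074219), (26.369272232055664, 43.25637435913086), 89.51829528808594) 105.28771027501058
```

View pics/b7t.png

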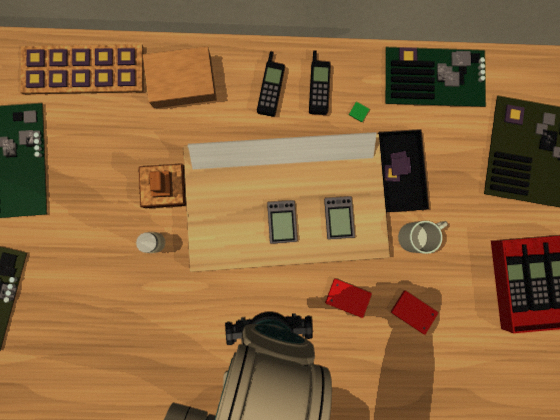

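View pics/b7.png

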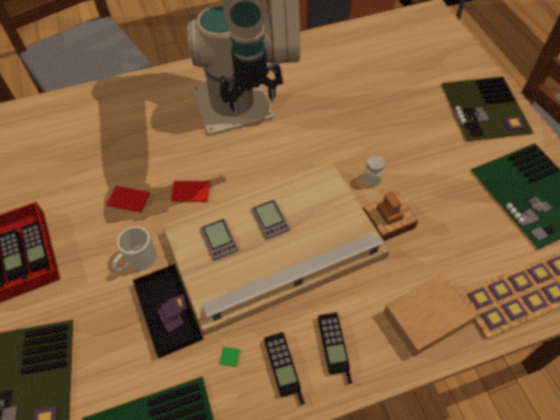

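The pictures show both handhelds screen up at (282,222) and (340,218), the block on its rest, the chips in the tray, and the jar and mug where they were. Handing in.

Run:
```python
from h import *
print(robot.sign_off());info()
```

```text
the job is handed in; nothing more can be done
None
the job is handed in; nothing more can be done
```

I finished the job and handed it in at about 83 s of the 210 s allowed; no verdict is reported. I swept the four chips into the tray with the scraper block and stood the block back on its rest. Then I took each of the two grey handhelds by its sides, laid it against the fence instead of pushing it up, and tipped it over from behind with the fingers shut. Each was then drawn back on the board.

Last checks:
- **Handhelds:** both lie flat with the screen up, their middles 140 mm from the fence foot (the rule asks for at least 105 mm).
- **Scraper block:** it stands upright, about 1 mm from the middle of the rest.
- **Chips:** none are left on the board. They lie piled in the tray, where the highest reading was about 35 mm against the 45 mm limit. The pile hides some of them, so I could not count all four there; I saw all four go ahead of the block during the sweep.
- **Bystanders and look-alikes:** in the pictures the jar, mug, red slabs and green chip are where they started.

No check failed. The trained networks gave a few false reports, such as calling the tray or rest another thing, and I dismissed those against the pictures and measured heights.

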